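# Roll the steel roller up the gauge ramp and hold it on the stop

### The job

Slowly push the steel roller with your fingertips from the landing up the ramp, rolling it along the deck without lifting it or letting it run away or roll freely back, until it presses the white sprung stop plate fully in. Press the plate only with the roller, leave everything else on the bench alone, and finish while still holding the roller there: the program ends with the fingers pushing it against the pressed-in plate.

Things in the scene. Friction and masses are not known exactly. Their poses are not given: they have to be found in the camera images.
- roller: Polished, slippery steel roller (friction about 0.3) with black end caps, a cylinder 60 mm in diameter and 110 mm long, 0.4 to 0.75 kg, lying across the lane on the landing; it rolls freely. Origin: its centre, 30 mm above the deck under it; y axis: the roller's axis (across the lane); x and z turn as it rolls.
- ramp: Sloping steel deck, fixed. Origin: middle of the ramp's foot, on the deck's surface, 14 mm above the bench. x points up the slope, 7 degrees above level (its level heading is the pushing direction), y across the lane, z square to the deck. The slope starts at x = 0; from x = 220 to 268 mm the grey gauge head stands on it, 120 mm wide, 60 mm high.
- station: The whole fixed station, base plate 400 x 150 mm; its level x axis points uphill. Downhill of the ramp's foot lies a level landing 100 mm long at the foot's height, with a lip 6 mm high at its end; the roller starts there, 12 to 65 mm from the foot. Guides 12 mm high and 6 mm thick, 116 mm apart inside, flank landing and slope. Origin: on the bench, 85 mm uphill of the foot.
- stop_plate (a joint): Travel in m of the sprung stop plate: 0 when out, 0.010 when pushed fully in (up the slope), against a spring of about 2 N at the start and 6 N at the end. It springs out again and pushes the roller back when released.
- plate_face (a point): Middle of the downhill face of the white stop plate, 90 mm wide, reaching from 4 to 50 mm above the deck; the point lies 30 mm above the deck, at x = 200 mm of the ramp with the plate out, 210 mm pushed in. Touching it, the roller's centre is 30 mm before it.
- jar: Bystander: white plastic screw jar, 52 mm in diameter, 75 mm high, beside the ramp. Origin: centre of its underside.
- sleeve: Bystander: short steel sleeve standing on end, 48 mm outside, 30 mm inside, 35 mm high, beside the ramp. Origin: centre of its underside.
- slug: Bystander: aluminium slug standing on end, 36 mm in diameter, 60 mm high, beside the ramp. Origin: centre of its underside.
- bowl: Bystander: white ceramic bowl, 140 mm across, 65 mm high. Origin: centre of its underside.
- cup: Bystander: steel cup, 70 mm across, 85 mm high. Origin: centre of its underside.
- driver: Bystander: screwdriver lying on the bench.
- brush: Bystander: small brush lying on the bench.
Not all that is in view belongs to the job. Leave any pink or red look-alike of the roller alone.

How it is judged:
By the outcome, as a careful person would: the job done as asked, in the order asked, and still so for the second after the job is handed in, while the arm keeps its last pose, push and grip.
It also fails if it takes over 42 s, if anything falls off the work surface, if the arm or the gripper's body presses on something with over 40 N, if the wrist force passes 120 N, or if a joint passes its speed limit or range.

### The arm

A 6-joint arm with a two-finger parallel gripper is mounted at the origin on the work surface. World frame = base frame: x ahead of the robot, y to its left, z up, the work surface at z = 0. Lengths are in m, angles in degrees, forces in N, time in s.
With the tool pointing down it reaches from about 0.3 to 0.75 m from the base axis. Payload 8.5 kg.
Tool frame: the origin (TCP) lies at the very end of the fingers, on their centre line; the grasp point (between the pads) lies 19 mm behind it (env.tcp_to_grasp is the distance from the TCP to the grasp point, in m); z points along the fingers, y is the line along which they close (so a half turn about z gives the same grasp; the last joint's range is limited). The gripper opens to 85 mm and grips with 20 to 120 N. Pads are 22 mm wide; open, the fingers measure 114 mm over their backs; the gripper's body (76 mm by 85 mm) begins 54 mm behind the grasp point. The pads swing forward as they close: fully open they stand 13 mm farther back than shut.
Start: joints at [-12.336, 21.807, 74.336, -0, 83.858, -12.336], TCP at [0.55, 0, 0.231] pointing down, gripper open.
Joint ranges: [-178.18, 178.18], [-50.72, 133.34], [12.68, 142.11], [-81.47, 261.47], [9.98, 163.14], [-165.26, 165.26]. Speed limits (degrees/s): [136.94, 136.94, 180, 180, 180, 180].

### API

Orientations are given as a 3x3 rotation matrix whose columns are the frame's x, y, z axes.
In Python, from rig import status, get_image, env gives the robot as it stands.
- The arm moves only by the shell command python3 -m handwheel 'ROWS' [FORCE]. ROWS is text: rows parted by semicolons, each of 7 numbers parted by spaces: the shift along the world's x, y, z in cm, then the turn, a rotation vector about the world's x, y, z in degrees, then the opening, from 0 (shut) to 1 (fully open). In form: dx dy dz wx wy wz gripper; .... A call has 1 to 8 rows; each row is the pose to reach, as a shift and turn from the pose commanded when the call began; what a row does not reach only later rows make up. A row lasts 1/12 s, in which the tool goes at most 41.7 mm and 7.16 degrees, less where a joint would pass 70% of its speed; a pose out of reach is approached as far as the arm can. A call with a gripper value outside its range is refused whole. The fingers move at their own pace and stop on an object; FORCE is the grip in N (left out, the last holds). Time passes only in rows, so rows that repeat a pose let the fingers close. It gives the time, the measured TCP pose, the force, the opening and the grip force at its end, in the units of the state.
- status.observe(): the state, without advancing time (a new reading comes with each control period).
- get_image(name): name is "scene" or "side" or "wrist"; returns a dict with "color" (420x560x3 uint8, red, green, blue), "vertical_fov" (degrees; the focal length in pixels is half the picture's height over the tangent of half this angle, whatever the lens; pixels are square), "cx", "cy" (the principal point, pixels), "k1" (the pictures are not rectified: a ray, as slopes to the right and down, at radius r is drawn at 1 + k1 r^2 times it, then the intrinsics apply), "xyz" and "orientation" of the camera in the world. Camera axes: x right, y down, z forward; pixel columns grow to the right and rows downward; lengths in m; the calibration is good to about 2 mm. A picture is of the moment at which its call begins. There is no depth.
- env.close_job(): hands the job in; it is judged then, once.
The state is a dict: "time_s": time; "q": joint angles; "qvel": joint speeds; "joint_efforts": joint torques, N m; "position": TCP position; "tool_rot": TCP orientation; "ft_force": force on the tool from outside, world axes, zero at the start; "wrist_torque": the same for the moment, N m; "grip_width": finger opening in m; "gripper_force": force on a finger pad.
Only numpy, scipy, OpenCV 4.12 (cv2) and the standard library are available. Lean on these libraries where they do the work, as an engineer would, in place of code of your own. Each camera call takes 0.05 s, during which the arm holds its last target. There are 200 camera calls.

## Working session

There is one attempt and no reset: what is moved stays moved. The work goes in short steps, Python scripts to look and compute and a shell command to move; the robot and the scene stay as the last step left them, time stands still between calls to the robot, and variables do not carry over. Pictures are saved under pics/ and viewed, at most 10 in all, crops included, and the job is handed in when it is done.

```bash
mkdir -p pics; ls; cat > h.py <<'E'
import numpy as np, cv2, json
from rig import status,get_image,env
def snap(n,f):
    d=get_image(n); cv2.imwrite(f'pics/{f}.png',cv2.cvtColor(d['color'],cv2.COLOR_RGB2BGR))
    np.save(f'pics/{f}.npy',d,allow_pickle=True); return d
def K(d):
    f=d['color'].shape[0]/2/np.tan(np.radians(d['vertical_fov'])/2)
    return np.array([[f,0,d['cx']],[0,f,d['cy']],[0,0,1]]),np.array([d['k1'],0,0,0.])
def load(f): return np.load(f'pics/{f}.npy',allow_pickle=True).item()
def ray(d,uv):
    k,D=K(d); p=cv2.undistortPoints(np.array(uv,float).reshape(-1,1,2),k,D)[:,0]
    return np.c_[p,np.ones(len(p))]@np.array(d['orientation']).T
def onz(d,uv,z):
    r=ray(d,uv); o=np.array(d['xyz']); return o+r*((z-o[2])/r[:,2:])
def proj(d,P):
    R=np.array(d['orientation']); c=(np.array(P,float).reshape(-1,3)-d['xyz'])@R
    k,D=K(d); return cv2.projectPoints(c.reshape(-1,1,3),np.zeros(3),np.zeros(3),k,D)[0][:,0]
E
python3 - <<'E'
from h import *
a=snap('scene','s0');b=snap('side','d0')
for d in (a,b): print(d['xyz'],np.round(d['orientation'],3).tolist(),d['vertical_fov'],d['k1'])
E
```

```text
pics
[ 0.93436241 -0.4988233   1.2189227 ] [[0.803, 0.519, -0.293], [0.596, -0.689, 0.413], [0.012, -0.506, -0.862]] 42.23266550976653 0.01644514182629649
[ 0.5050273  -0.78247967  0.60171359] [[0.998, -0.011, 0.059], [-0.055, -0.538, 0.841], [0.023, -0.843, -0.538]] 57.426620635971126 -0.10873232415345865
```

View pics/s0.png

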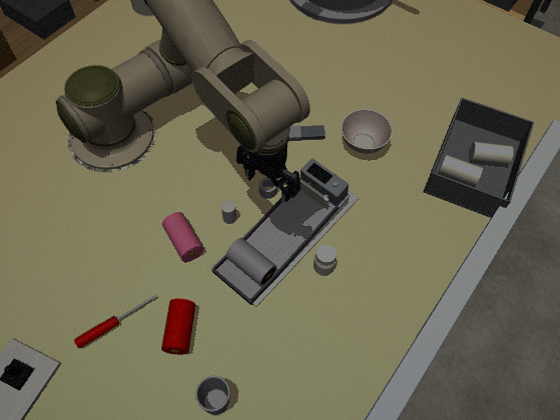

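View pics/d0.png

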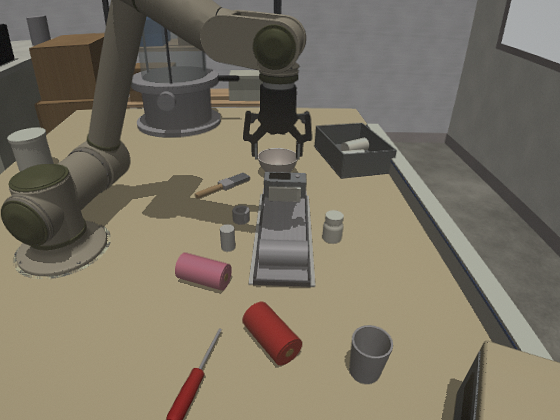

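The two views show the grey roller on the station's landing: scene (252,260), side (285,253). The look-alikes are pink at scene (183,237), red at (179,326), and two pale cylinders in the tray at (461,170) and (492,152). Only the grey one with black caps lies in the lane, so I'll enlarge that area to confirm it and to get the corners.

```bash
python3 - <<'E'
import cv2,numpy as np
a=cv2.imread('pics/s0.png')[155:305,205:365];b=cv2.imread('pics/d0.png')[165:290,245:325]
a=cv2.resize(a,None,fx=3,fy=3,interpolation=cv2.INTER_CUBIC);b=cv2.resize(b,None,fx=4,fy=4,interpolation=cv2.INTER_CUBIC)
o=np.zeros((500,800,3),np.uint8);o[:450,:480]=a;o[:500,480:800]=b
o=cv2.convertScaleAbs(o,alpha=1.5)
cv2.imwrite('pics/c0.png',o)
E
```

```text
(no output)
```

View pics/c0.png

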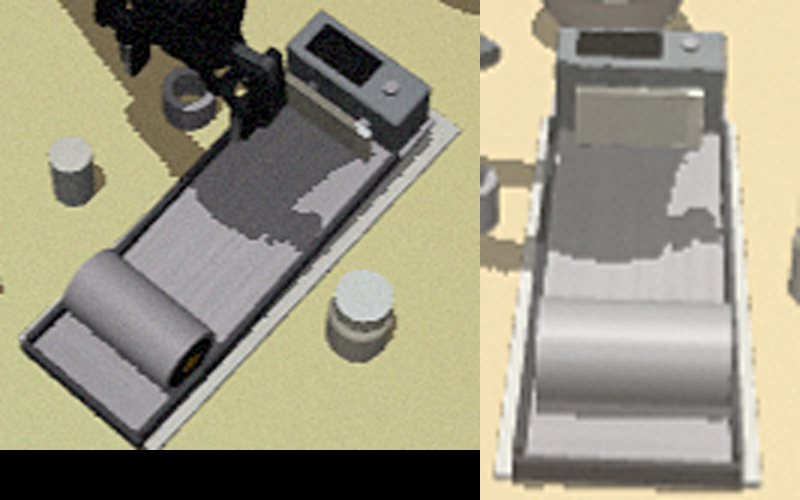

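The crop confirms it: the grey roller with its black cap at crop (190,362) lies in the lane, and the gauge-head corners and landing end are clear. Next I fit the station pose from these landmarks.

```bash
cat > fit.py <<'E'
from h import *
from scipy.optimize import least_squares
a,b=load('s0'),load('d0')
t=np.radians(7)
def rampP(x,y,z): return [x*np.cos(t)-z*np.sin(t),y,14+x*np.sin(t)+z*np.cos(t)]
head=[rampP(220,60,60),rampP(268,60,60),rampP(268,-60,60),rampP(220,-60,60)]
end=[[-103,64,22],[-103,-64,22]]
L=np.array(head+end)/1000
S=np.array([(290,47),(322,12),(430,88),(397,118),(22,342),(140,440)])/3+[205,155]
D=(np.array([(557,67),(560,30),(725,30),(724,68)])-[480,0])/4+[245,165]
def W(p,L):
    c,s=np.cos(p[2]),np.sin(p[2]); return np.c_[p[0]+c*L[:,0]-s*L[:,1],p[1]+s*L[:,0]+c*L[:,1],L[:,2]]
r=lambda p:np.r_[(proj(a,W(p,L))-S).ravel(),(proj(b,W(p,L[:4]))-D).ravel()]
s=least_squares(r,[.55,0,1.57],loss='soft_l1');p=s.x
if __name__=='__main__':
    print(p,np.degrees(p[2]));print(r(p).reshape(-1,2).round(1).tolist())
    # roller position along the landing from cap centre & side silhouettes
    cap=onz(a,[np.array([190,362])/3+[205,155]],.044)
    c,s_=np.cos(p[2]),np.sin(p[2]);Rt=np.array([[c,s_],[-s_,c]])
    print('cap in foot frame',Rt@(cap[0,:2]-p[:2]))
    top=(np.array([[633,300],[633,406]])-[480,0])/4+[245,165]
    for x in (-.012,-.02,-.03,-.04,-.05,-.06):
        th=np.linspace(0,2*np.pi,90);Q=W(p,np.c_[x+.03*np.cos(th),0*th,.044+.03*np.sin(th)])
        v=proj(b,Q)[:,1];print(x,v.min().round(1),v.max().round(1),'meas',top[:,1])
    pt=lambda x,y,z:W(p,np.array([rampP(x,y,z)])/1000)[0].round(4)
    print('foot',pt(0,0,0),'plate',pt(200,0,30))
    for n,uv,z in (('jar',(325,252),.075),('slug',(229,206),.06),('sleeve',(268,184),.035)):print(n,Rt@(onz(a,[uv],z)[0,:2]-p[:2]))
    o=status.observe();print(o['position'],np.round(o['tool_rot'],2).tolist(),o['ft_force'])
E
python3 fit.py
```

```text
[ 0.56849272 -0.05457769  1.4895899 ] 85.34721437388342
[[-2.3, -0.1], [-0.7, -1.4], [1.1, -0.2], [-0.1, 3.4], [-0.2, -0.0], [-0.3, 0.8], [-0.3, -2.3], [-0.0, -2.6], [0.4, -1.2], [1.2, -1.1]]
cap in foot frame [-0.03381174 -0.05488942]
-0.012 233.0 258.5 meas [240.  266.5]
-0.02 235.0 260.7 meas [240.  266.5]
-0.03 237.6 263.4 meas [240.  266.5]
-0.04 240.2 266.3 meas [240.  266.5]
-0.05 242.8 269.2 meas [240.  266.5]
-0.06 245.5 272.1 meas [240.  266.5]
foot [ 0.5685 -0.0546  0.014 ] plate [0.5843 0.1396 0.0682]
jar [ 0.08869981 -0.12318696]
slug [0.03589611 0.1381844 ]
sleeve [0.16091892 0.12042138]
[5.49748362e-01 3.05275038e-05 2.30789480e-01] [[0.0, 1.0, -0.0], [1.0, -0.0, 0.0], [0.0, -0.0, -1.0]] [ 0.20905676 -0.68161129 -0.4793418 ]
```

The fit is consistent (2–3 px, about 4 mm). The roller centre is at about -37 mm in the foot frame, 55 mm off-axis to the cap as expected, and the lane heading is 85.3°. I move above the landing behind the roller, with the fingers half open across the lane.

```bash
python3 -m handwheel '0.3 -3.7 -1 0 0 -1.5 0.5; 0.6 -7.4 -3 0 0 -3 0.5; 0.9 -11.1 -6 0 0 -4.6 0.5; 1.1 -14.9 -9 0 0 -4.6 0.5; 1.1 -14.9 -11 0 0 -4.6 0.5; 1.1 -14.9 -11 0 0 -4.6 0.5; 1.1 -14.9 -11 0 0 -4.6 0.5; 1.1 -14.9 -11 0 0 -4.6 0.5'
python3 - <<'E'
from h import *
a=snap('scene','s1');b=snap('side','d1')
o=np.zeros((560,800,3),np.uint8)
A=cv2.imread('pics/s1.png')[150:310,200:365];B=cv2.imread('pics/d1.png')[100:300,220:350]
A=cv2.resize(A,(413,400));B=cv2.resize(B,(364,560))
o[:400,:413]=A;o[:560,420:784]=B
cv2.imwrite('pics/c1.png',cv2.convertScaleAbs(o,alpha=1.4))
E
```

```text
time_s: 0.77
position: [0.5615, -0.1483, 0.1227]
tool_rot: [[0.079, 0.997, 0.001], [0.997, -0.079, -0.0], [-0.0, 0.001, -1.0]]
ft_force: [0.8, -0.6, 0.3]
grip_width: 0.0424
gripper_force: 0.0
```

View pics/c1.png

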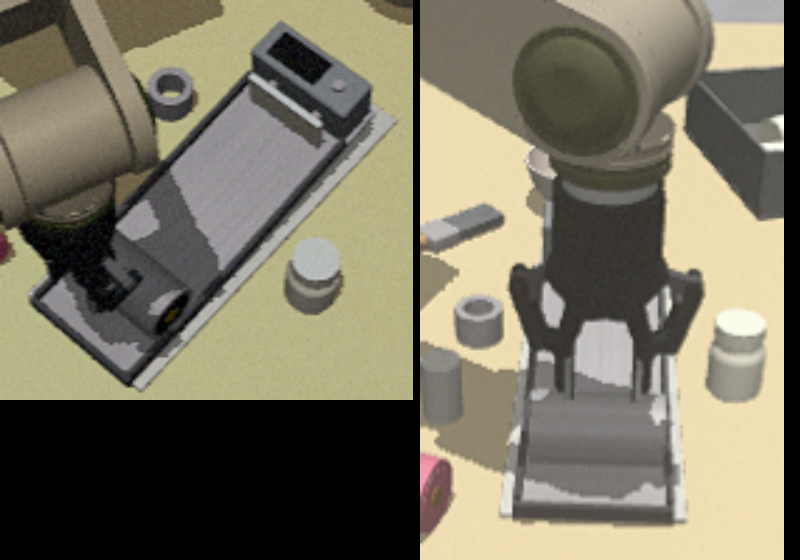

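The fingertips (crop 565 and 642) straddle the lane's centre line, just behind and above the roller. I descend behind it.

```bash
python3 -m handwheel '0 0 -2 0 0 0 0.5; 0 0 -4.5 0 0 0 0.5; 0 0 -6.5 0 0 0 0.5; 0 0 -8 0 0 0 0.5; 0 0 -9 0 0 0 0.5; 0 0 -9.3 0 0 0 0.5; 0 0 -9.3 0 0 0 0.5; 0 0 -9.3 0 0 0 0.5'
python3 - <<'E'
from h import *
b=snap('side','d2')
B=cv2.imread('pics/d2.png')[160:300,230:350]
cv2.imwrite('pics/c2.png',cv2.convertScaleAbs(cv2.resize(B,(480,560)),alpha=1.4))
E
```

```text
time_s: 1.53
position: [0.5616, -0.149, 0.0295]
tool_rot: [[0.08, 0.997, 0.002], [0.997, -0.08, -0.001], [-0.001, 0.002, -1.0]]
ft_force: [0.1, 0.3, 0.1]
grip_width: 0.0425
gripper_force: 0.0
```

View pics/c2.png

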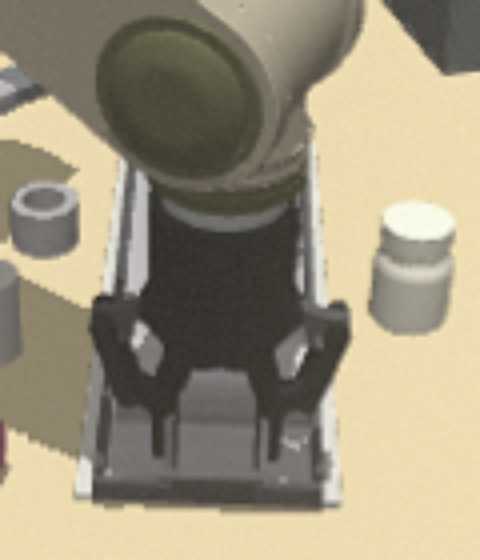

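The fingers are down behind the roller, inside the lane and clear of the guides. I start a slow advance to make contact.

```bash
python3 -m handwheel '0.01 0.15 0 0 0 0 0.5; 0.02 0.3 0 0 0 0 0.5; 0.04 0.45 0 0 0 0 0.5; 0.05 0.6 0 0 0 0 0.5; 0.06 0.75 0 0 0 0 0.5; 0.07 0.9 0 0 0 0 0.5; 0.08 1.05 0 0 0 0 0.5; 0.1 1.2 0 0 0 0 0.5'
python3 -m handwheel '0.01 0.12 0 0 0 0 0.5; 0.02 0.24 0 0 0 0 0.5; 0.03 0.36 0 0 0 0 0.5; 0.04 0.48 0 0 0 0 0.5; 0.05 0.6 0 0 0 0 0.5; 0.06 0.72 0 0 0 0 0.5; 0.07 0.84 0 0 0 0 0.5; 0.08 0.96 0 0 0 0 0.5'
```

```text
time_s: 2.25
position: [0.562, -0.1368, 0.0283]
tool_rot: [[0.08, 0.997, -0.0], [0.997, -0.08, 0.0], [0.0, -0.0, -1.0]]
ft_force: [-0.8, -0.2, 0.4]
grip_width: 0.0428
gripper_force: 0.0
time_s: 2.92
position: [0.5628, -0.1273, 0.0283]
tool_rot: [[0.08, 0.997, 0.0], [0.997, -0.08, -0.0], [-0.0, 0.0, -1.0]]
ft_force: [0.4, 0.6, -0.0]
grip_width: 0.0425
gripper_force: 0.0
```

```bash
python3 - <<'E'
from h import *
b=snap('side','d3');a=snap('scene','s3')
B=cv2.imread('pics/d3.png')[160:300,230:350];A=cv2.imread('pics/s3.png')[190:310,200:290]
o=np.zeros((560,800,3),np.uint8);o[:,:400]=cv2.resize(B,(400,560));o[:520,405:795]=cv2.resize(A,(390,520))
cv2.imwrite('pics/c3.png',cv2.convertScaleAbs(o,alpha=1.5))
E
```

```text
(no output)
```

View pics/c3.png

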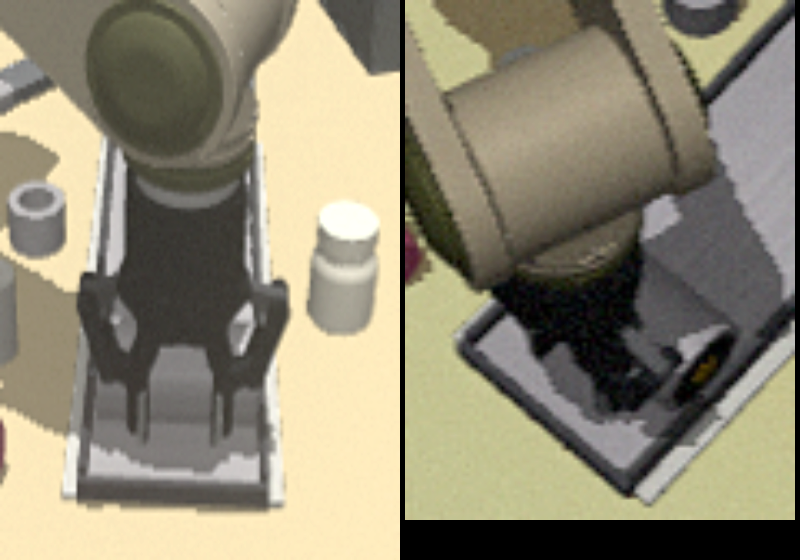

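The roller still sits square, and its cap (crop 705,368 → scene 269,275) has barely moved, so contact is only just starting. I push on steadily and track the orange cap mark by code.

```bash
cat > track.py <<'E'
from fit import *
d=get_image('scene');c=d['color'].astype(int)
hsv=cv2.cvtColor(d['color'],cv2.COLOR_RGB2HSV)
h=np.array([np.cos(p[2]),np.sin(p[2])]);pos=np.array(status.observe()['position'])
# cap mark: saturated orange, searched along the cap's possible path
best=None
path=[]
for x in np.arange(-60,185,2.):
    Lp=[x,-55,44] if x<-2 else rampP(x,-55,30); path.append(W(p,np.array([Lp])/1000)[0])
uv=proj(d,path)
m=np.zeros(hsv.shape[:2],np.uint8)
for q in uv: cv2.circle(m,tuple(int(v) for v in q.round()),5,255,-1)
k=(hsv[...,0]>8)&(hsv[...,0]<25)&(hsv[...,1]>150)&(hsv[...,2]>40)&(m>0)
ys,xs=np.nonzero(k)
t_=(pos[:2]-p[:2])@h*1000
l_=(pos[:2]-p[:2])@np.array([-h[1],h[0]])*1000
if len(xs):
    cc=np.array([np.median(xs),np.median(ys)]);i=np.argmin(np.linalg.norm(uv-cc,axis=1))
    print('n',len(xs),'px',cc,'roller x',-60+2*i,'off',np.linalg.norm(uv[i]-cc).round(1))
else: print('no mark')
print('tcp along',t_.round(1),'lat',l_.round(1),'z',pos[2].round(4),'F',np.round(status.observe()['ft_force'],1))
E
python3 -m handwheel '0.01 0.12 0 0 0 0 0.5; 0.02 0.24 0 0 0 0 0.5; 0.03 0.36 0 0 0 0 0.5; 0.04 0.48 0 0 0 0 0.5; 0.05 0.6 0 0 0 0 0.5; 0.06 0.72 0 0 0 0 0.5; 0.07 0.84 0 0 0 0 0.5; 0.08 0.96 0 0 0 0 0.5' | grep -E 'time|force'; python3 track.py
```

```text
time_s: 3.68
ft_force: [-0.8, -0.5, 0.3]
gripper_force: 0.1
n 8 px [270.  272.5] roller x -26 off 1.1
tcp along -63.1 lat -0.2 z 0.0283 F [ 0.3  1.2 -0.9]
```

```bash
python3 -m handwheel '0.01 0.13 0 0 0 0 0.5; 0.02 0.26 0 0 0 0 0.5; 0.03 0.39 0 0 0 0 0.5; 0.04 0.52 0 0 0 0 0.5; 0.05 0.65 0 0 0 0 0.5; 0.06 0.78 0 0 0 0 0.5; 0.07 0.91 0 0 0 0 0.5; 0.08 1.04 0 0 0 0 0.5' | grep -E 'time|force'; python3 track.py
python3 -m handwheel '0.01 0.13 0 0 0 0 0.5; 0.02 0.26 0 0 0 0 0.5; 0.03 0.39 0 0 0 0 0.5; 0.04 0.52 0 0 0 0 0.5; 0.05 0.65 0 0 0 0 0.5; 0.06 0.78 0 0 0 0 0.5; 0.07 0.91 0 0 0 0 0.5; 0.08 1.04 0 0 0 0 0.5' | grep -E 'time|force'; python3 track.py
```

```text
time_s: 4.4
ft_force: [0.4, -0.1, 0.2]
gripper_force: 0.1
n 6 px [273.5 269. ] roller x -14 off 1.0
tcp along -52.6 lat -0.2 z 0.0283 F [0.2 0.  0.1]
time_s: 5.12
ft_force: [0.1, -1.4, 0.1]
gripper_force: 0.1
n 8 px [277.  265.5] roller x 2 off 0.9
tcp along -42.2 lat -0.1 z 0.0283 F [-0.3  0.4  0.5]
```

```bash
python3 -m handwheel '0.01 0.13 0 0 0 0 0.5; 0.02 0.26 0.01 0 0 0 0.5; 0.03 0.39 0.02 0 0 0 0.5; 0.04 0.52 0.04 0 0 0 0.5; 0.05 0.65 0.05 0 0 0 0.5; 0.06 0.78 0.07 0 0 0 0.5; 0.07 0.91 0.08 0 0 0 0.5; 0.08 1.04 0.1 0 0 0 0.5' | grep -E 'time|force'; python3 track.py
python3 -m handwheel '0.01 0.13 0.02 0 0 0 0.5; 0.02 0.26 0.03 0 0 0 0.5; 0.03 0.39 0.05 0 0 0 0.5; 0.04 0.52 0.06 0 0 0 0.5; 0.05 0.65 0.08 0 0 0 0.5; 0.06 0.78 0.1 0 0 0 0.5; 0.07 0.91 0.11 0 0 0 0.5; 0.08 1.04 0.13 0 0 0 0.5' | grep -E 'time|force'; python3 track.py
```

```text
time_s: 5.83
ft_force: [-0.2, -2.3, 0.8]
gripper_force: 0.9
n 8 px [280.  262.5] roller x 12 off 0.7
tcp along -31.7 lat -0.1 z 0.0293 F [-0.3 -0.9 -0.4]
time_s: 6.55
ft_force: [-0.5, -1.6, 1.5]
gripper_force: 0.9
n 4 px [282.5 260.5] roller x 20 off 0.3
tcp along -21.3 lat -0.0 z 0.0306 F [ 0.2 -0.8 -0.3]
```

```bash

python3 -m handwheel '0.01 0.16 0.02 0 0 0 0.5; 0.03 0.32 0.04 0 0 0 0.5; 0.04 0.48 0.06 0 0 0 0.5; 0.05 0.64 0.08 0 0 0 0.5; 0.07 0.8 0.1 0 0 0 0.5; 0.08 0.96 0.12 0 0 0 0.5; 0.09 1.12 0.14 0 0 0 0.5; 0.1 1.28 0.16 0 0 0 0.5' | grep -E 'time|force'; python3 track.py
python3 -m handwheel '0.01 0.16 0.02 0 0 0 0.5; 0.03 0.32 0.04 0 0 0 0.5; 0.04 0.48 0.06 0 0 0 0.5; 0.05 0.64 0.08 0 0 0 0.5; 0.07 0.8 0.1 0 0 0 0.5; 0.08 0.96 0.12 0 0 0 0.5; 0.09 1.12 0.14 0 0 0 0.5; 0.1 1.28 0.16 0 0 0 0.5' | grep -E 'time|force'; python3 track.py
python3 -m handwheel '0.01 0.16 0.02 0 0 0 0.5; 0.03 0.32 0.04 0 0 0 0.5; 0.04 0.48 0.06 0 0 0 0.5; 0.05 0.64 0.08 0 0 0 0.5; 0.07 0.8 0.1 0 0 0 0.5; 0.08 0.96 0.12 0 0 0 0.5; 0.09 1.12 0.14 0 0 0 0.5; 0.1 1.28 0.16 0 0 0 0.5' | grep -E 'time|force'; python3 track.py
```

```text
time_s: 7.27
ft_force: [0.3, -1.9, 0.6]
gripper_force: 0.9
n 5 px [287. 255.] roller x 38 off 0.4
tcp along -8.4 lat 0.1 z 0.0322 F [ 0.3 -0.8  0.1]
time_s: 7.98
ft_force: [0.3, -2.2, 0.6]
gripper_force: 0.9
n 6 px [290. 251.] roller x 50 off 0.9
tcp along 4.5 lat 0.1 z 0.0338 F [-0.6 -0.4 -0.8]
time_s: 8.7
ft_force: [0.4, -2.0, 1.5]
gripper_force: 0.9
n 6 px [292.5 249. ] roller x 58 off 0.4
tcp along 17.3 lat 0.1 z 0.0354 F [ 0.3 -0.7 -0.5]
```

Contact is steady (about 1–2 N) and the roller follows at a constant gap of about 41 mm.

```bash

python3 -m handwheel '0.01 0.16 0.02 0 0 0 0.5; 0.03 0.32 0.04 0 0 0 0.5; 0.04 0.48 0.06 0 0 0 0.5; 0.05 0.64 0.08 0 0 0 0.5; 0.07 0.8 0.1 0 0 0 0.5; 0.08 0.96 0.12 0 0 0 0.5; 0.09 1.12 0.14 0 0 0 0.5; 0.1 1.28 0.16 0 0 0 0.5' | grep -E 'time|force'
python3 -m handwheel '0.01 0.16 0.02 0 0 0 0.5; 0.03 0.32 0.04 0 0 0 0.5; 0.04 0.48 0.06 0 0 0 0.5; 0.05 0.64 0.08 0 0 0 0.5; 0.07 0.8 0.1 0 0 0 0.5; 0.08 0.96 0.12 0 0 0 0.5; 0.09 1.12 0.14 0 0 0 0.5; 0.1 1.28 0.16 0 0 0 0.5' | grep -E 'time|force'; python3 track.py
python3 -m handwheel '0.01 0.16 0.02 0 0 0 0.5; 0.03 0.32 0.04 0 0 0 0.5; 0.04 0.48 0.06 0 0 0 0.5; 0.05 0.64 0.08 0 0 0 0.5; 0.07 0.8 0.1 0 0 0 0.5; 0.08 0.96 0.12 0 0 0 0.5; 0.09 1.12 0.14 0 0 0 0.5; 0.1 1.28 0.16 0 0 0 0.5' | grep -E 'time|force'
python3 -m handwheel '0.01 0.16 0.02 0 0 0 0.5; 0.03 0.32 0.04 0 0 0 0.5; 0.04 0.48 0.06 0 0 0 0.5; 0.05 0.64 0.08 0 0 0 0.5; 0.07 0.8 0.1 0 0 0 0.5; 0.08 0.96 0.12 0 0 0 0.5; 0.09 1.12 0.14 0 0 0 0.5; 0.1 1.28 0.16 0 0 0 0.5' | grep -E 'time|force'; python3 track.py
```

```text
time_s: 9.42
ft_force: [0.0, -1.9, 0.2]
gripper_force: 0.9
time_s: 10.08
ft_force: [0.0, -2.0, 1.3]
gripper_force: 0.9
n 4 px [299.  241.5] roller x 82 off 0.6
tcp along 43.0 lat 0.2 z 0.0387 F [ 0.5 -1.  -0.8]
time_s: 10.8
ft_force: [-0.2, -1.1, 1.2]
gripper_force: 0.9
time_s: 11.47
ft_force: [0.0, -2.1, 1.7]
gripper_force: 0.9
n 7 px [307. 233.] roller x 112 off 0.3
tcp along 68.7 lat 0.3 z 0.0419 F [ 0.9  0.4 -0.6]
```

```bash

python3 -m handwheel '0.01 0.16 0.02 0 0 0 0.5; 0.03 0.32 0.04 0 0 0 0.5; 0.04 0.48 0.06 0 0 0 0.5; 0.05 0.64 0.08 0 0 0 0.5; 0.07 0.8 0.1 0 0 0 0.5; 0.08 0.96 0.12 0 0 0 0.5; 0.09 1.12 0.14 0 0 0 0.5; 0.1 1.28 0.16 0 0 0 0.5' | grep -E 'time|force'
python3 -m handwheel '0.01 0.16 0.02 0 0 0 0.5; 0.03 0.32 0.04 0 0 0 0.5; 0.04 0.48 0.06 0 0 0 0.5; 0.05 0.64 0.08 0 0 0 0.5; 0.07 0.8 0.1 0 0 0 0.5; 0.08 0.96 0.12 0 0 0 0.5; 0.09 1.12 0.14 0 0 0 0.5; 0.1 1.28 0.16 0 0 0 0.5' | grep -E 'time|force'
python3 -m handwheel '0.01 0.16 0.02 0 0 0 0.5; 0.03 0.32 0.04 0 0 0 0.5; 0.04 0.48 0.06 0 0 0 0.5; 0.05 0.64 0.08 0 0 0 0.5; 0.07 0.8 0.1 0 0 0 0.5; 0.08 0.96 0.12 0 0 0 0.5; 0.09 1.12 0.14 0 0 0 0.5; 0.1 1.28 0.16 0 0 0 0.5' | grep -E 'time|force'; python3 track.py
python3 - <<'E'
from h import *
b=snap('side','d4');a=snap('scene','s4')
B=cv2.imread('pics/d4.png')[130:270,230:350];A=cv2.imread('pics/s4.png')[140:280,250:380]
o=np.zeros((560,800,3),np.uint8);o[:,:400]=cv2.resize(B,(400,560));o[:420,405:795]=cv2.resize(A,(390,420))
cv2.imwrite('pics/c4.png',cv2.convertScaleAbs(o,alpha=1.5))
E
```

```text
time_s: 12.18
ft_force: [0.5, -2.9, 1.2]
gripper_force: 0.9
time_s: 12.85
ft_force: [-0.6, -2.0, 1.1]
gripper_force: 0.9
time_s: 13.52
ft_force: [-0.6, -2.8, 0.8]
gripper_force: 0.9
n 7 px [318. 221.] roller x 154 off 0.3
tcp along 107.2 lat 0.4 z 0.0467 F [-0.6  0.6 -0.3]
```

View pics/c4.png

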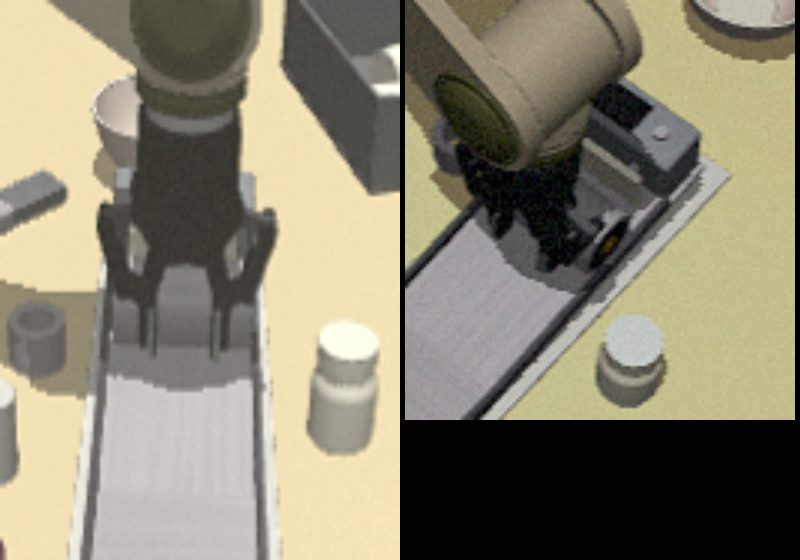

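The roller (cap at crop 608,243) is square on the fingers, with a small gap left to the plate. I slow down for the plate.

```bash

python3 -m handwheel '0.01 0.1 0.01 0 0 0 0.5; 0.02 0.2 0.02 0 0 0 0.5; 0.02 0.3 0.04 0 0 0 0.5; 0.03 0.4 0.05 0 0 0 0.5; 0.04 0.5 0.06 0 0 0 0.5; 0.05 0.6 0.07 0 0 0 0.5; 0.06 0.7 0.08 0 0 0 0.5; 0.06 0.8 0.1 0 0 0 0.5' | grep -E 'time|force|pos'
python3 -m handwheel '0.01 0.1 0.01 0 0 0 0.5; 0.02 0.2 0.02 0 0 0 0.5; 0.02 0.3 0.04 0 0 0 0.5; 0.03 0.4 0.05 0 0 0 0.5; 0.04 0.5 0.06 0 0 0 0.5; 0.05 0.6 0.07 0 0 0 0.5; 0.06 0.7 0.08 0 0 0 0.5; 0.06 0.8 0.1 0 0 0 0.5' | grep -E 'time|force|pos'; python3 track.py
```

```text
time_s: 14.33
position: [0.5774, 0.0599, 0.0476]
ft_force: [-0.0, -1.5, 1.2]
gripper_force: 0.9
time_s: 15.0
position: [0.578, 0.0679, 0.0486]
ft_force: [0.4, -2.3, 1.4]
gripper_force: 0.9
n 5 px [322. 216.] roller x 170 off 0.5
tcp along 123.1 lat 0.5 z 0.0486 F [ 0.  -1.7  1.3]
```

```bash

python3 -m handwheel '0.01 0.1 0.01 0 0 0 0.5; 0.02 0.2 0.02 0 0 0 0.5; 0.02 0.3 0.04 0 0 0 0.5; 0.03 0.4 0.05 0 0 0 0.5; 0.04 0.5 0.06 0 0 0 0.5' | grep -E 'time|force|pos'
python3 -m handwheel '0.01 0.1 0.01 0 0 0 0.5; 0.02 0.2 0.02 0 0 0 0.5; 0.02 0.3 0.04 0 0 0 0.5; 0.02 0.4 0.05 0 0 0 0.5' | grep -E 'time|force|pos'; python3 track.py
```

```text
time_s: 15.47
position: [0.5784, 0.0724, 0.0493]
ft_force: [-1.4, -6.4, 2.3]
gripper_force: 3.3
time_s: 15.8
position: [0.5787, 0.076, 0.0498]
ft_force: [-0.3, -7.1, 0.7]
gripper_force: 3.7
n 11 px [324. 214.] roller x 176 off 0.5
tcp along 131.1 lat 0.5 z 0.0498 F [-0.4 -7.4  2.2]
```

The plate is being pressed. I continue in small steps until the force shows the hard stop.

```bash

python3 -m handwheel '0.01 0.07 0.01 0 0 0 0.5; 0.01 0.14 0.02 0 0 0 0.5; 0.02 0.2 0.02 0 0 0 0.5' | grep -E 'time|force|pos'
python3 -m handwheel '0.01 0.07 0.01 0 0 0 0.5; 0.01 0.14 0.02 0 0 0 0.5; 0.02 0.2 0.02 0 0 0 0.5' | grep -E 'time|force|pos'
python3 track.py
```

```text
time_s: 16.1
position: [0.5788, 0.0778, 0.05]
ft_force: [-1.8, -8.5, 2.4]
gripper_force: 4.3
time_s: 16.35
position: [0.579, 0.0796, 0.0502]
ft_force: [-0.9, -9.0, 3.1]
gripper_force: 4.8
n 8 px [325. 212.] roller x 182 off 1.0
tcp along 134.7 lat 0.4 z 0.0503 F [-1.2 -9.5  1.5]
```

```bash

python3 -m handwheel '0.01 0.05 0.01 0 0 0 0.5; 0.01 0.1 0.01 0 0 0 0.5; 0.01 0.1 0.01 0 0 0 0.5' | grep -E 'time|force|pos'
python3 -m handwheel '0.01 0.05 0.01 0 0 0 0.5; 0.01 0.1 0.01 0 0 0 0.5; 0.01 0.1 0.01 0 0 0 0.5' | grep -E 'time|force|pos'
```

```text
time_s: 16.65
position: [0.579, 0.0806, 0.0503]
ft_force: [-2.2, -8.7, 2.1]
gripper_force: 4.6
time_s: 16.9
position: [0.5791, 0.0815, 0.0505]
ft_force: [-0.7, -9.4, 1.8]
gripper_force: 4.8
```

```bash

python3 -m handwheel '0.01 0.05 0.01 0 0 0 0.5; 0.01 0.1 0.01 0 0 0 0.5; 0.01 0.1 0.01 0 0 0 0.5' | grep -E 'time|force|pos'
python3 -m handwheel '0.01 0.05 0.01 0 0 0 0.5; 0.01 0.1 0.01 0 0 0 0.5; 0.01 0.1 0.01 0 0 0 0.5' | grep -E 'time|force|pos'; python3 track.py
```

```text
time_s: 17.15
position: [0.5792, 0.0819, 0.0505]
ft_force: [-2.1, -12.5, 1.5]
gripper_force: 6.4
time_s: 17.4
position: [0.5792, 0.0821, 0.0506]
ft_force: [-2.7, -17.7, 3.1]
gripper_force: 8.8
n 7 px [325. 212.] roller x 182 off 1.0
tcp along 137.1 lat 0.4 z 0.0506 F [ -2.5 -16.8   1.9]
```

The force jumped from 9 N to 17 N with almost no motion: that is the hard stop. I hold and check.

```bash

python3 -m handwheel '0 0 0 0 0 0 0.5; 0 0 0 0 0 0 0.5; 0 0 0 0 0 0 0.5; 0 0 0 0 0 0 0.5; 0 0 0 0 0 0 0.5; 0 0 0 0 0 0 0.5; 0 0 0 0 0 0 0.5; 0 0 0 0 0 0 0.5' | grep -E 'time|force|pos'
python3 - <<'E'
from h import *
b=snap('side','d5');a=snap('scene','s5')
B=cv2.imread('pics/d5.png')[130:270,230:350];A=cv2.imread('pics/s5.png')[140:240,290:370]
o=np.zeros((560,800,3),np.uint8);o[:,:400]=cv2.resize(B,(400,560));o[:488,405:795]=cv2.resize(A,(390,488),interpolation=cv2.INTER_CUBIC)
cv2.imwrite('pics/c5.png',cv2.convertScaleAbs(o,alpha=1.5))
E
```

```text
time_s: 18.12
position: [0.5792, 0.0821, 0.0506]
ft_force: [-3.3, -17.7, 2.6]
gripper_force: 8.7
```

View pics/c5.png

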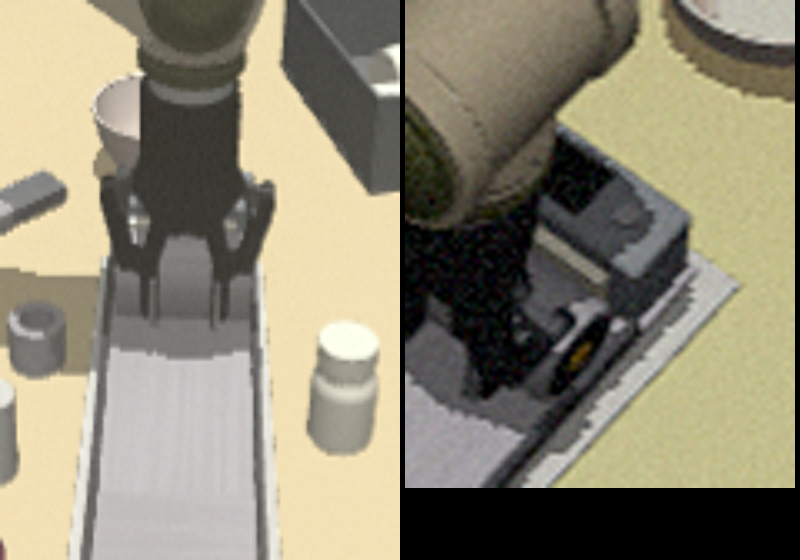

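The roller (cap at crop 583,355) lies square on the deck against the plate, and the plate's edge (crop 570,258) is tight against the gauge head. The push holds steady at about 18 N, so I hand in.

```bash
python3 -c "
from rig import env;print(env.close_job())"
```

```text
the job is handed in; nothing more can be done
None
```

I rolled the steel roller up the ramp and pressed the stop plate to its hard stop, then handed the job in at about 18 s with the fingers still pushing it there at about 18 N; no result came back.

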